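Tap three proud components flush on a circuit board

ROBOT

A 6-joint arm with a two-finger parallel gripper is mounted at the origin on the work surface. World frame = base frame: x ahead of the robot, y to its left, z up, the work surface at z = 0. Lengths are in m, angles in degrees, forces in N, time in s.
With the tool pointing down it reaches from about 0.3 to 0.85 m from the base axis. Payload 5.4 kg.
Tool frame: the origin (TCP) lies on the centre line of the jaws, within the pads' length; the fingertips stand 17 mm ahead of it and the grasp point (between the pads) lies 2 mm behind it; z points along the fingers, y is the line along which they close (so a half turn about z gives the same grasp; the last joint's range is limited). The gripper opens to 85 mm and grips with 20 to 120 N. Pads are 22 mm wide; open, the fingers measure 114 mm over their backs; the gripper's body (76 mm by 85 mm) begins 54 mm behind the grasp point. The pads swing forward as they close: fully open they stand 13 mm farther back than shut.
Start: joints at [51.79, 9.076, 91.501, -0, 79.423, -12.038], TCP at [0.254, 0.516, 0.227] pointing down, gripper open.
Joint ranges: [-166.64, 166.64], [-54.1, 131.32], [10.49, 154.53], [-73.88, 253.88], [9.74, 151.15], [-171.62, 171.62]. Speed limits (degrees/s): [147.25, 147.25, 180, 180, 180, 180].

INTERFACE

Orientations are given as a 3x3 rotation matrix whose columns are the frame's x, y, z axes.
In Python, from cell import manip gives the robot as it stands.
- The arm moves only by the tool jog_arm, never from a script. Its argument "rows" is a list of rows, each a list of 2 entries, a list of its own where there are three numbers: the shift along the world's x, y, z in m, then the turn about the world's z in rad. In form: [[[x, y, z], yaw], ...]. A call has exactly 10 rows; each row shifts and turns the commanded pose from where the row before left it; what a row does not reach is not made up. A row lasts 1/12 s, in which the tool goes at most 41.7 mm and 7.16 degrees, less where a joint would pass 70% of its speed; a pose out of reach is approached as far as the arm can. A call is refused whole if a number of a shift passes 0.0417 or a number of a turn 0.125, either way. A call with a gripper value outside its range is refused whole. "grip" is the closure, from 0 (fully open) to 1 (shut), set as the call begins (left out, the last holds). The fingers move at their own pace and stop on an object; "squeeze" is the grip in N (left out, the last holds). Time passes only in rows, so rows that do not move let the fingers close, or fill a call up. It gives the time, the measured TCP pose, the force, the opening and the grip force at its end, in the units of the state.
- manip.state(): the state, without advancing time (a new reading comes with each control period).
- manip.read_camera(name): name is "scene" or "top" or "wrist"; returns a dict with "image" (420x560x3 uint8, red, green, blue), "K" (3x3 intrinsics, pixels), "R" (3x3) and "t" (3): a world point X has camera coordinates R X + t; the wrist camera has in their place "mount" (4x4, takes a point from camera to tool coordinates, whose origin is the TCP and whose axes are the flange's). Camera axes: x right, y down, z forward; pixel columns grow to the right and rows downward; lengths in m; the calibration is good to about 2 mm. A picture is of the moment at which its call begins: read the wrist's pose just before it. There is no depth.
- manip.hand_in(): hands the job in; it is judged then, once.
Trained networks look in the newest picture that a camera, given by its name, has taken for a name from the list of things; names that differ only in an ending like _2 or _b are one class to them, and where a whole thing is asked for, a point or a joint stands for the part that bears it (a point fixed in the world has none). Each returns a list of dicts, best first, with "confidence" (0 to 1); they miss things now and then, are a little off and sometimes report something else, mostly with a low value. They report only what shows in the picture. A call takes as long as a camera call.
- manip.spot_in(camera, thing): "rect" ([left, top, right, bottom] in pixels, round what is visible of it).
- manip.regions_of(camera, thing): "mask" (420x560 bool, what is visible of it) and "rect" ([left, top, right, bottom] in pixels, round what is visible of it).
The state is a dict: "time": time; "joints": joint angles; "joint_vel": joint speeds; "effort": joint torques, N m; "position": TCP position; "eef_rot": TCP orientation; "wrist_force": force on the tool from outside, world axes, zero at the start; "torque": the same for the moment, N m; "opening": finger opening in m; "grip_force": force on a finger pad.
Only numpy, scipy, OpenCV 4.12 (cv2) and the standard library are available. Lean on these libraries where they do the work, as an engineer would, in place of code of your own. Each camera call takes 0.05 s, during which the arm holds its last target. There are 200 camera calls.

TASK

Three components on the circuit board in the holder still stand up on their leads. Without gripping or lifting anything, tap them down gently with the fingertips until each sits flush on the board, lowest part first: the flat box-shaped relay, then the round capacitor, and last the tall finned heat sink. Leave the loose things on and around the board where they are.

Things in the scene. Friction and masses are not known exactly. Their poses are not given: they have to be found in the camera images.
- holder: fixed board holder lying on the bench: two aluminium rails with a green board between them, 180 (x) x 248 (y) mm; origin under its centre, on the bench. Rail tops are 26 mm and the board's top 20 mm above the bench. Low black chips and connectors on the board rise at most 9 mm above it. The three parts stand, in changing order, at (-38,-70), (34,0) and (-38,70) mm in its x, y
- relay_top (a point): centre of the top face of the relay, which goes down with it; x, y axes as the holder's, z up. The relay is a low flat-topped box of grey plastic, 22 (x) x 30 (y) x 16 mm high; top 36 mm above the bench when flush
- relay (a joint): position of the relay on its leads, in m, growing downwards: 0.008 = flush, underside on the board; it starts at 0 to 0.002 (6 to 8 mm proud). Stiff sliding fit: takes about 4 N to move, has no spring and stays where it is left, and stops firmly at 0.008; pulled up it goes negative
- capacitor_top (a point): centre of the top face of the capacitor, which goes down with it; x, y axes as the holder's, z up. The capacitor is an upright round can, 22 mm diameter x 28 mm high; top 48 mm above the bench when flush
- capacitor (a joint): position of the capacitor on its leads, in m, growing downwards: 0.008 = flush, underside on the board; it starts at 0 to 0.002 (6 to 8 mm proud). Stiff sliding fit: takes about 4 N to move, has no spring and stays where it is left, and stops firmly at 0.008; pulled up it goes negative
- heatsink_top (a point): centre of the top face of the heat sink, which goes down with it; x, y axes as the holder's, z up. The heat sink is an upright bare aluminium block with fins, 20 (x) x 40 (y) x 40 mm high, its top the ends of six 2 mm fins 7.6 mm apart and a 5 mm web along y; top 60 mm above the bench when flush
- heatsink (a joint): position of the heat sink on its leads, in m, growing downwards: 0.008 = flush, underside on the board; it starts at 0 to 0.002 (6 to 8 mm proud). Stiff sliding fit: takes about 4 N to move, has no spring and stays where it is left, and stops firmly at 0.008; pulled up it goes negative
- choke: bystander, loose on the board: copper ring 24 mm across, 12 mm high; origin at underside centre
- bracket: bystander, loose on the board: small steel angle bracket, foot 26 x 14 mm, upright 13 mm high; origin at the foot's underside centre
- tape_cup: bystander: yellow cup 72 mm across, 100 mm high beside the holder; origin at underside centre
- solder_reel: bystander: metal solder reel 52 mm across, 40 mm high beside the holder; origin at underside centre
- screwdriver: bystander: screwdriver lying on the bench between robot and holder, along its own x
- brush: bystander: brush lying on the bench beyond the holder, along its own x
- flux_jar: bystander: white jar 44 mm across, 50 mm high beyond the holder; origin at underside centre

How it is judged:
By the outcome, as a careful person would: the job done as asked, in the order asked, and still so for the second after the job is handed in, with the robot touching nothing.
It also fails if it takes over 48 s, if anything falls off the work surface, if the arm or the gripper's body presses on something with over 40 N, if the wrist force passes 120 N, or if a joint passes its speed limit or range.

## Working session

There is one attempt and no reset: what is moved stays moved. The work goes in short steps, Python scripts to look and compute and a tool call to move; the robot and the scene stay as the last step left them, time stands still between calls to the robot, and variables do not carry over. Pictures are saved under pics/ and viewed, at most 10 in all, crops included, and the job is handed in when it is done.

Besides the shell and the picture viewer there is one more tool, called after "Call:" as name(argument=value, ...) on one line, values as JSON. jog_arm: Moves the arm, as the interface text tells. Its arguments: {"type":"object","properties":{"rows":{"type":"array","items":{"type":"array"}},"grip":{"type":"number"},"squeeze":{"type":"number"}},"required":["rows"]}

```bash
ls; mkdir -p pics
cat > h.py <<'E'
import numpy as np, cv2
from cell import manip
def ray_plane(c,uv,z):
    K,R,t=map(np.array,(c["K"],c["R"],c["t"])); d=R.T@np.linalg.inv(K)@np.array([uv[0],uv[1],1.]); o=-R.T@t
    return o+d*(z-o[2])/d[2]
def proj(c,X):
    p=np.array(c["K"])@(np.array(c["R"])@np.array(X)+np.array(c["t"])); return p[:2]/p[2]
def save(c,n): cv2.imwrite(f"pics/{n}.png",c["image"][:,:,::-1])
E
python3 - <<'E'
from h import *
for n in("scene","top"):
    c=manip.read_camera(n); save(c,n+"0")
    print(n,np.round(c["K"],1).tolist(),np.round(-np.array(c["R"]).T@c["t"],3),np.round(c["R"],2).tolist())
    for t in("holder","relay","capacitor","heatsink","choke","bracket","tape_cup","solder_reel"):
        print(t,[(np.round(r["rect"]).tolist(),round(r["confidence"],2)) for r in manip.spot_in(n,t)][:2])
s=manip.state(); print(s["time"],s["position"],np.round(s["eef_rot"],3).tolist(),s["opening"])
E
```

```text
pics
scene [[481.5, 0.0, 278.6], [0.0, 481.5, 208.8], [0.0, 0.0, 1.0]] [ 1.225 -0.084  0.641] [[0.16, 0.99, -0.01], [0.66, -0.11, -0.74], [-0.73, 0.11, -0.67]]
holder [([145.0, 186.0, 298.0, 282.0], 0.97)]
relay [([212.0, 226.0, 228.0, 246.0], 0.72)]
capacitor [([169.0, 207.0, 181.0, 224.0], 0.7)]
heatsink [([234.0, 187.0, 263.0, 212.0], 0.68)]
choke [([251.0, 223.0, 263.0, 242.0], 0.42)]
bracket [([176.0, 244.0, 192.0, 252.0], 0.65)]
tape_cup [([50.0, 214.0, 109.0, 281.0], 0.76), ([233.0, 186.0, 263.0, 213.0], 0.15)]
solder_reel [([300.0, 185.0, 330.0, 218.0], 0.7)]
top [[515.5, 0.0, 279.7], [0.0, 515.5, 199.4], [0.0, 0.0, 1.0]] [0.42  0.016 1.243] [[0.01, -1.0, 0.01], [-0.99, -0.01, -0.13], [0.13, -0.01, -0.99]]
holder [([270.0, 163.0, 382.0, 243.0], 0.8)]
relay []
capacitor [([354.0, 213.0, 363.0, 220.0], 0.65), ([290.0, 216.0, 307.0, 228.0], 0.62)]
heatsink [([290.0, 182.0, 301.0, 194.0], 0.2)]
choke [([293.0, 183.0, 300.0, 194.0], 0.55)]
bracket [([344.0, 183.0, 354.0, 187.0], 0.5)]
tape_cup [([403.0, 162.0, 441.0, 198.0], 0.67)]
solder_reel [([230.0, 208.0, 256.0, 233.0], 0.93)]
0.9 [0.25363503 0.51603995 0.22742387] [[-0.897, 0.441, 0.0], [0.441, 0.897, 0.0], [-0.0, 0.0, -1.0]] 0.08556342810534763
```

Run:
```python
import cv2
a=cv2.imread("pics/top0.png")[140:265,210:450]; b=cv2.imread("pics/scene0.png")[170:300,40:350]
cv2.imwrite("pics/a.png",cv2.resize(a,(800,416),interpolation=cv2.INTER_CUBIC)); cv2.imwrite("pics/b.png",cv2.resize(b,(800,335),interpolation=cv2.INTER_CUBIC))
```

```text
(no output)
```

View pics/a.png

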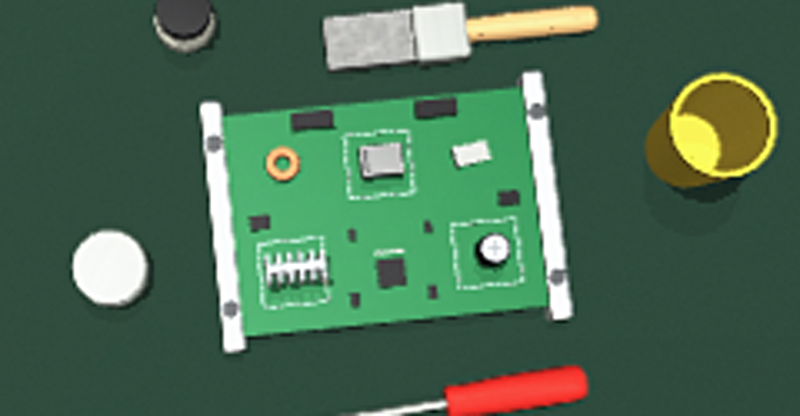

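View pics/b.png

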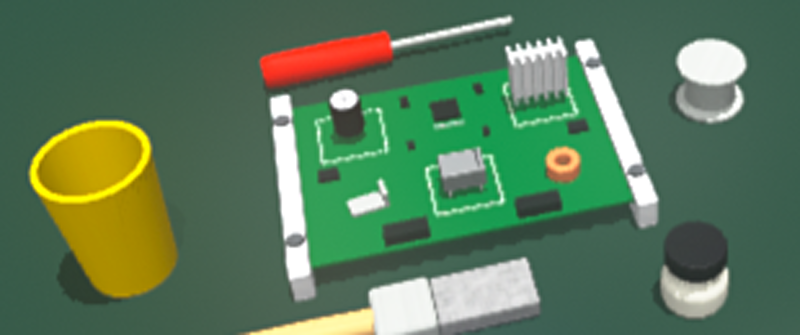

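```bash
cat >> h.py <<'E'
H=dict(relay=.043,capacitor=.055,heatsink=.067)
E
python3 - <<'E'
from h import *
c=manip.read_camera("top")
f=lambda u,v:((u+.5)*.3-.5+210,(v+.5)*.3-.5+140)
pix=[f(202,103),f(225,352),f(541,70),f(572,317)]
W=np.array([ray_plane(c,p,.026)[:2] for p in pix])
M=np.array([[.09,-.124],[-.09,-.124],[.09,.124],[-.09,.124]])
a=M-M.mean(0);b=W-W.mean(0)
th=np.arctan2((a[:,0]*b[:,1]-a[:,1]*b[:,0]).sum(),(a*b).sum()); R=np.array([[np.cos(th),-np.sin(th)],[np.sin(th),np.cos(th)]])
o=W.mean(0); print("yaw",np.degrees(th),"o",o,"res",np.round(W-(M@R.T+o),4).tolist())
for n,uv,m in(("relay",(381,160),(.034,0)),("capacitor",(494,248),(-.038,.07)),("heatsink",(297,268),(-.038,-.07))):
    print(n,"holder",np.round(R@m+o,4),"direct",np.round(ray_plane(c,f(*uv),H[n]),4))
s=manip.read_camera("scene")
for n in H:
    r=manip.regions_of("scene",n)
    if r:
        m=r[0]["mask"]; print(n,r[0]["confidence"],r[0]["rect"])
        for nm,mm in(("relay",(.034,0)),("capacitor",(-.038,.07)),("heatsink",(-.038,-.07))):
            if nm==n: p=R@mm+o; print("  expected top px",proj(s,[*p,H[n]]))
E
```

```text
yaw -173.24148444808674 o [ 0.57973441 -0.10725444] res [[0.1794, 0.0196], [-0.1779, -0.0203], [0.1779, 0.0208], [-0.1794, -0.0201]]
relay holder [ 0.546  -0.1113] direct [ 0.6126 -0.1025  0.043 ]
capacitor holder [ 0.6257 -0.1723] direct [ 0.5497 -0.1801  0.055 ]
heatsink holder [ 0.6092 -0.0333] direct [ 0.5329 -0.0423  0.067 ]
relay 0.78 [211.8, 226.3, 229.5, 244.6]
  expected top px [211.73186265 207.54363308]
capacitor 0.64 [167.4, 206.8, 184.0, 224.7]
  expected top px [177.69190045 237.12646652]
heatsink 0.67 [232.9, 185.3, 259.2, 209.5]
  expected top px [256.91970638 216.1258711 ]
```

Run:
```python
from h import *
c=manip.read_camera("top")
f=lambda u,v:((u+.5)*.3-.5+210,(v+.5)*.3-.5+140)
pix=[f(202,103),f(225,352),f(541,70),f(572,317)]
W=np.array([ray_plane(c,p,.026)[:2] for p in pix])
M=np.array([[.09,.124],[-.09,.124],[.09,-.124],[-.09,-.124]])
a=M-M.mean(0);b=W-W.mean(0)
th=np.arctan2((a[:,0]*b[:,1]-a[:,1]*b[:,0]).sum(),(a*b).sum()); R=np.array([[np.cos(th),-np.sin(th)],[np.sin(th),np.cos(th)]])
o=W.mean(0); print("yaw",np.degrees(th),"o",o,"res",np.round(W-(M@R.T+o),4).tolist())
s=manip.read_camera("scene")
for n,uv,m in(("relay",(381,160),(.034,0)),("capacitor",(494,248),(-.038,-.07)),("heatsink",(297,268),(-.038,.07))):
    p=R@m+o; print(n,"holder",np.round(p,4),"direct",np.round(ray_plane(c,f(*uv),H[n]),4),"scene px",proj(s,[*p,H[n]]))
st=manip.state();y=st["eef_rot"][:,1] if hasattr(st["eef_rot"],'shape') else np.array(st["eef_rot"])[:,1]
print("time",st["time"],"tool y ang",np.degrees(np.arctan2(y[1],y[0])),"d",np.array([*(R@[.034,0]+o),.043+.017])-st["position"],st["wrist_force"])
```

```text
yaw 6.3326982556468705 o [ 0.57973441 -0.10725444] res [[-0.0003, -0.0011], [0.0, 0.0001], [-0.0, 0.0004], [0.0003, 0.0005]]
relay holder [ 0.6135 -0.1035] direct [ 0.6126 -0.1025  0.043 ] scene px [218.20307156 232.34474127]
capacitor holder [ 0.5497 -0.181 ] direct [ 0.5497 -0.1801  0.055 ] scene px [172.79009631 208.33999765]
heatsink holder [ 0.5342 -0.0419] direct [ 0.5329 -0.0423  0.067 ] scene px [247.39795032 189.57341976]
time 1.25 tool y ang 63.82744128820191 d [ 0.35989698 -0.61953313 -0.16738984] [-0.78161767 -0.33368351 -0.87035744]
```

Call:
jog_arm(rows=[[[0.018,-0.031,0],0.028],[[0.018,-0.031,0],0.028],[[0.018,-0.031,0],0.028],[[0.018,-0.031,0],0.028],[[0.018,-0.031,0],0.028],[[0.018,-0.031,0],0.028],[[0.018,-0.031,0],0.028],[[0.018,-0.031,0],0.028],[[0.018,-0.031,0],0.028],[[0.018,-0.031,0],0.028]], grip=1, squeeze=20)

```text
time: 2.08
position: [0.4343, 0.2044, 0.2277]
eef_rot: [[-0.985, 0.174, 0.001], [0.174, 0.985, 0.0], [-0.001, 0.0, -1.0]]
wrist_force: [0.5, 0.2, 1.3]
opening: -0.0003
grip_force: 0.0
```

Call:
jog_arm(rows=[[[0.018,-0.031,-0.01],0.028],[[0.018,-0.031,-0.01],0.028],[[0.018,-0.031,-0.01],0.028],[[0.018,-0.031,-0.01],0.028],[[0.018,-0.031,-0.01],0.028],[[0.018,-0.031,-0.01],0.028],[[0.018,-0.031,-0.01],0.028],[[0.018,-0.031,-0.01],0.028],[[0.018,-0.031,-0.01],0.028],[[0.018,-0.031,-0.01],0.028]])

```text
time: 2.92
position: [0.6143, -0.1057, 0.1268]
eef_rot: [[-0.995, -0.104, 0.0], [-0.104, 0.995, 0.0], [-0.0, 0.0, -1.0]]
wrist_force: [-0.0, -0.8, 0.4]
opening: 0.0001
grip_force: 0.0
```

Call:
jog_arm(rows=[[[-0.001,0.002,-0.0075],0],[[0,0,-0.0075],0],[[0,0,-0.0075],0],[[0,0,-0.0075],0],[[0,0,-0.0075],0],[[0,0,-0.0075],0],[[0,0,-0.0075],0],[[0,0,-0.0075],0],[[0,0,0],0],[[0,0,0],0]])

```text
time: 3.75
position: [0.6122, -0.1017, 0.0668]
eef_rot: [[-0.995, -0.103, -0.001], [-0.103, 0.995, 0.0], [0.001, 0.0, -1.0]]
wrist_force: [0.3, 0.6, 0.1]
opening: 0.0001
grip_force: 0.0
```

Call:
jog_arm(rows=[[[0,0,-0.001],0],[[0,0,-0.001],0],[[0,0,-0.001],0],[[0,0,-0.001],0],[[0,0,-0.001],0],[[0,0,-0.001],0],[[0,0,-0.001],0],[[0,0,-0.001],0],[[0,0,-0.001],0],[[0,0,0],0]])

```text
time: 4.58
position: [0.6124, -0.1019, 0.0581]
eef_rot: [[-0.995, -0.103, -0.0], [-0.103, 0.995, 0.0], [0.0, 0.0, -1.0]]
wrist_force: [0.4, -0.6, 1.0]
opening: -0.0
grip_force: 0.0
```

Run:
```python
from h import *
s=manip.state(); print(s["position"],s["wrist_force"])
c=manip.read_camera("scene"); cv2.imwrite("pics/c.png",cv2.resize(c["image"][150:290,130:320,::-1],(800,590),interpolation=cv2.INTER_CUBIC))
```

```text
[ 0.61243706 -0.10189826  0.05807484] [ 0.43640634 -0.64384064  0.9856979 ]
```

View pics/c.png

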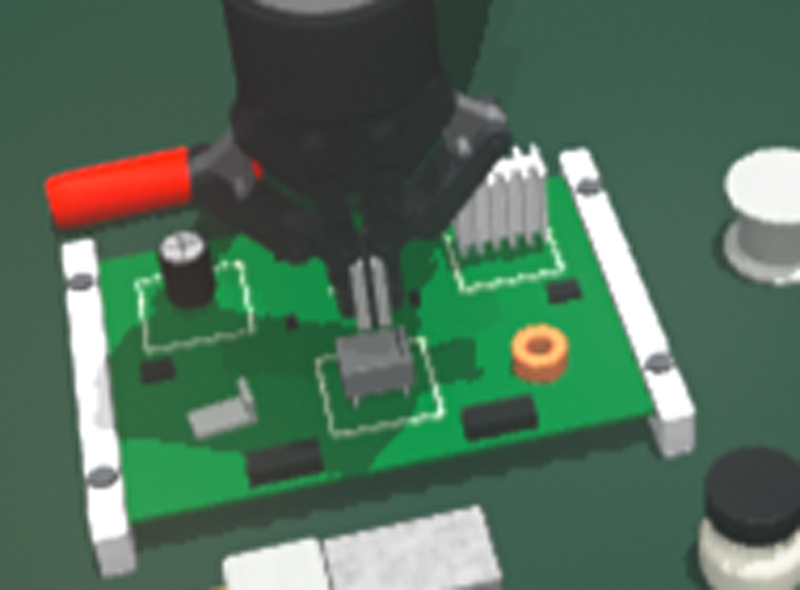

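The tips are on or just above the relay's top centre (about crop pixel 370,330), and the relay is still proud on its leads. I'll keep pressing gently.

Call:
jog_arm(rows=[[[0,0,-0.0005],0],[[0,0,-0.0005],0],[[0,0,-0.0005],0],[[0,0,-0.0005],0],[[0,0,-0.0005],0],[[0,0,-0.0005],0],[[0,0,-0.0005],0],[[0,0,0],0],[[0,0,0],0],[[0,0,0],0]])

```text
time: 5.47
position: [0.6126, -0.102, 0.0549]
eef_rot: [[-0.995, -0.103, 0.0], [-0.103, 0.995, -0.0], [-0.0, -0.0, -1.0]]
wrist_force: [0.0, 0.2, 0.1]
opening: -0.0
grip_force: 0.0
```

Call:
jog_arm(rows=[[[0,0,-0.0005],0],[[0,0,-0.0005],0],[[0,0,-0.0005],0],[[0,0,-0.0005],0],[[0,0,-0.0005],0],[[0,0,-0.0005],0],[[0,0,-0.0005],0],[[0,0,-0.0005],0],[[0,0,-0.0005],0],[[0,0,-0.0005],0]])

```text
time: 6.3
position: [0.6127, -0.102, 0.0499]
eef_rot: [[-0.995, -0.103, 0.0], [-0.103, 0.995, -0.0], [-0.0, -0.0, -1.0]]
wrist_force: [0.7, -0.0, 0.1]
opening: -0.0001
grip_force: 0.0
```

Run:
```python
from h import *
s=manip.state(); print(s["position"],s["wrist_force"])
c=manip.read_camera("scene"); cv2.imwrite("pics/d.png",cv2.resize(c["image"][190:260,180:275,::-1],(800,590),interpolation=cv2.INTER_CUBIC))
```

```text
[ 0.61265915 -0.1019894   0.04987713] [ 0.6554551  -0.03229026  0.08116719]
```

View pics/d.png

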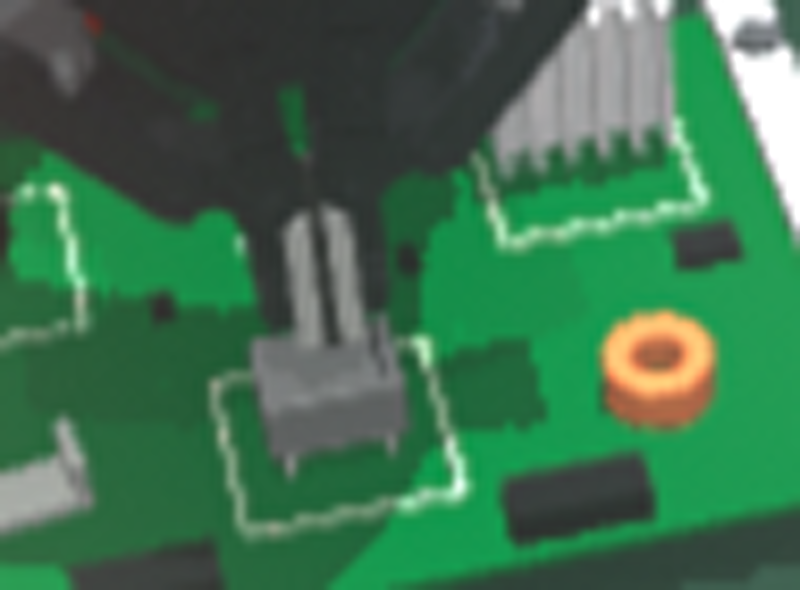

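Run:
```python
from h import *
c=manip.read_camera("scene")
for z in(.033,.043,.053): print(z,[np.round(proj(c,[x,-.102,z]),1).tolist() for x in(.602,.613,.624)])
print(manip.spot_in("scene","relay")[:1])
w=manip.read_camera("wrist"); save(w,"w")
s=manip.state();print(s["position"],s["joints"],s["effort"],s["time"])
```

```text
0.033 [[219.2, 231.7], [219.6, 236.0], [220.0, 240.4]]
0.043 [[218.6, 227.7], [219.0, 232.0], [219.4, 236.4]]
0.053 [[218.1, 223.7], [218.5, 228.0], [218.9, 232.4]]
[{'rect': [209.5, 226.0, 228.0, 242.9], 'confidence': 0.56}]
[ 0.6126472  -0.10197888  0.04992241] [-2.05822061e+01  2.65220820e+01  9.12258877e+01  1.51661879e-03
  6.22502421e+01 -1.16495190e+02] [ 1.37000199e-03 -4.70604837e+01 -2.88753712e+01 -2.97968963e-04
  1.60972377e-03  7.88375360e-06] 6.5
```

View pics/w.png

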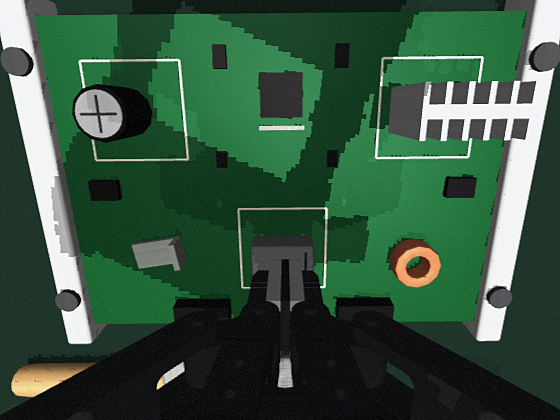

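Run:
```python
from h import *
w=manip.read_camera("wrist"); s=manip.state(); K=np.array(w["K"]); Mi=np.linalg.inv(np.array(w["mount"]))
print(np.round(w["mount"],3).tolist())
def pt(p): q=K@(Mi@np.r_[p,1])[:3]; return np.round(q[:2]/q[2],1).tolist()
R=np.array(s["eef_rot"]);P=np.array(s["position"])
for z in(0,.017): print("tool z",z,[pt([x,y,z]) for x in(-.011,0,.011) for y in(-.012,.012)])
th=np.radians(6.33);Rh=np.array([[np.cos(th),-np.sin(th)],[np.sin(th),np.cos(th)]])
for z in(.036,.043): print("relay",z,[pt(R.T@(np.r_[Rh@[x,y]+[.6135,-.1035],z]-P)) for x in(-.011,.011) for y in(-.015,.015)])
print("choke/ring corner check rail",pt(R.T@(np.r_[Rh@[-.09,.124]+[.5797,-.1073],.026]-P)))
c=w["image"][215:305,225:345,::-1]; cv2.imwrite("pics/w2.png",cv2.resize(c,(800,600),interpolation=cv2.INTER_CUBIC))
```

```text
[[-0.0, -0.956, -0.293, 0.075], [1.0, -0.0, -0.001, 0.0], [0.001, -0.293, 0.956, -0.147], [0.0, 0.0, 0.0, 1.0]]
tool z 0 [[258.5, 294.6], [309.6, 294.6], [258.0, 273.5], [310.1, 273.5], [257.5, 251.4], [310.6, 251.4]]
tool z 0.017 [[260.9, 277.6], [307.4, 277.6], [260.5, 258.0], [307.8, 258.0], [260.0, 237.8], [308.2, 237.8]]
relay 0.036 [[250.1, 241.6], [311.3, 241.1], [251.7, 281.8], [310.7, 281.4]]
relay 0.043 [[248.7, 247.1], [312.4, 246.7], [250.4, 288.7], [311.7, 288.3]]
choke/ring corner check rail [571.4, -18.7]
```

View pics/w2.png

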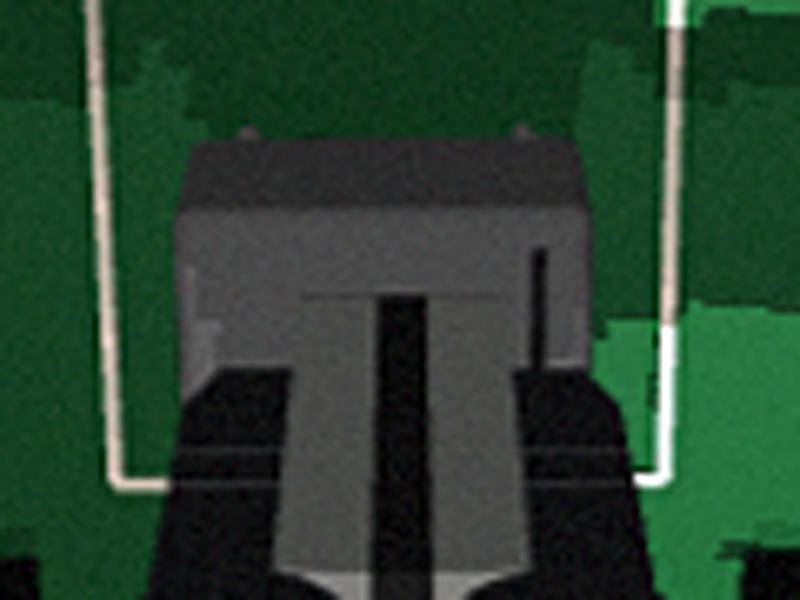

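The wrist crop shows the relay still up: its top's back edge is at about row 246, matching z≈0.042. The pad ends, at about row 259, hang some mm above it with no contact force. I'll keep lowering on force feedback.

Call:
jog_arm(rows=[[[0,0,-0.0006],0],[[0,0,-0.0006],0],[[0,0,-0.0006],0],[[0,0,-0.0006],0],[[0,0,-0.0006],0],[[0,0,-0.0006],0],[[0,0,-0.0006],0],[[0,0,-0.0006],0],[[0,0,-0.0006],0],[[0,0,-0.0006],0]])

```text
time: 7.38
position: [0.6126, -0.102, 0.0439]
eef_rot: [[-0.995, -0.103, 0.0], [-0.103, 0.995, 0.0], [-0.0, -0.0, -1.0]]
wrist_force: [0.3, -0.5, 0.7]
opening: 0.0001
grip_force: 0.0
```

Call:
jog_arm(rows=[[[0,0,-0.0005],0],[[0,0,-0.0005],0],[[0,0,-0.0005],0],[[0,0,-0.0005],0],[[0,0,-0.0005],0],[[0,0,-0.0005],0],[[0,0,-0.0005],0],[[0,0,-0.0005],0],[[0,0,-0.0005],0],[[0,0,-0.0005],0]])

```text
time: 8.22
position: [0.6127, -0.102, 0.0391]
eef_rot: [[-0.995, -0.103, 0.0], [-0.103, 0.995, -0.0], [-0.0, -0.0, -1.0]]
wrist_force: [-1.4, 0.9, 3.0]
opening: 0.0
grip_force: 1.9
```

Run:
```python
from h import *
s=manip.state(); print(s["position"],s["wrist_force"],s["time"])
w=manip.read_camera("wrist"); c=manip.read_camera("scene")
a=cv2.resize(w["image"][215:305,225:345,::-1],(400,300),interpolation=cv2.INTER_CUBIC)
b=cv2.resize(c["image"][210:255,190:250,::-1],(400,300),interpolation=cv2.INTER_CUBIC)
cv2.imwrite("pics/e.png",np.hstack([a,b]))
```

```text
[ 0.61268382 -0.10200292  0.03907204] [-1.35183791  0.87857375  2.99679969] 8.2167
```

View pics/e.png

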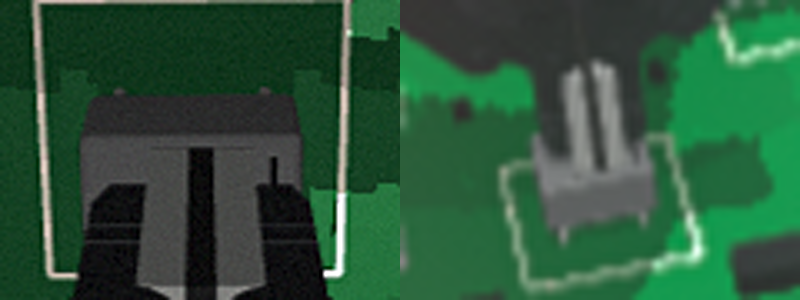

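Contact was made near TCP z≈0.039, so the shut tips reach only about 4 mm ahead of the TCP. I'll press on until the stop.

Call:
jog_arm(rows=[[[0,0,-0.0005],0],[[0,0,-0.0005],0],[[0,0,-0.0005],0],[[0,0,-0.0005],0],[[0,0,-0.0005],0],[[0,0,-0.0005],0],[[0,0,-0.0005],0],[[0,0,-0.0005],0],[[0,0,-0.0005],0],[[0,0,-0.0005],0]])

```text
time: 9.15
position: [0.6127, -0.102, 0.0339]
eef_rot: [[-0.995, -0.103, 0.0], [-0.103, 0.995, -0.0], [-0.0, -0.0, -1.0]]
wrist_force: [-2.3, -0.6, 3.5]
opening: 0.0
grip_force: 1.9
```

Call:
jog_arm(rows=[[[0,0,-0.0003],0],[[0,0,-0.0003],0],[[0,0,-0.0003],0],[[0,0,-0.0003],0],[[0,0,0],0],[[0,0,0],0],[[0,0,0],0],[[0,0,0],0],[[0,0,0],0],[[0,0,0],0]])

```text
time: 9.98
position: [0.6126, -0.102, 0.0326]
eef_rot: [[-0.995, -0.103, 0.0], [-0.103, 0.995, 0.0], [-0.0, 0.0, -1.0]]
wrist_force: [-0.1, 0.5, 3.4]
opening: -0.0001
grip_force: 1.2
```

Not at the stop yet.

Call:
jog_arm(rows=[[[0,0,-0.0003],0],[[0,0,-0.0003],0],[[0,0,-0.0003],0],[[0,0,0],0],[[0,0,0],0],[[0,0,0],0],[[0,0,0],0],[[0,0,0],0],[[0,0,0],0],[[0,0,0],0]])

```text
time: 10.82
position: [0.6127, -0.102, 0.0322]
eef_rot: [[-0.995, -0.103, 0.0], [-0.103, 0.995, -0.0], [-0.0, -0.0, -1.0]]
wrist_force: [-2.4, 0.2, 5.3]
opening: 0.0002
grip_force: 2.7
```

Call:
jog_arm(rows=[[[0,0,-0.0004],0],[[0,0,-0.0004],0],[[0,0,-0.0004],0],[[0,0,0],0],[[0,0,0],0],[[0,0,0],0],[[0,0,0],0],[[0,0,0],0],[[0,0,0],0],[[0,0,0],0]])

```text
time: 11.65
position: [0.6127, -0.102, 0.0321]
eef_rot: [[-0.995, -0.103, -0.0], [-0.103, 0.995, -0.0], [0.0, -0.0, -1.0]]
wrist_force: [-6.4, 0.8, 12.4]
opening: -0.0003
grip_force: 6.2
```

The relay is flush: firm stop at TCP z=0.0321, so tip offset ≈3.9 mm. Next is the capacitor, whose stop should be at TCP z≈0.044.

Call:
jog_arm(rows=[[[0,0,0.002],0],[[0,0,0.005],0],[[0,0,0.01],0],[[0,0,0.015],0],[[0,0,0.01],0],[[-0.013,-0.016,0],0],[[-0.013,-0.016,0],0],[[-0.013,-0.016,0],0],[[-0.013,-0.016,0],0],[[-0.011,-0.015,0],0]])

```text
time: 12.48
position: [0.549, -0.1818, 0.0732]
eef_rot: [[-0.995, -0.103, 0.0], [-0.103, 0.995, -0.0], [-0.0, -0.0, -1.0]]
wrist_force: [0.3, 0.1, 0.4]
opening: 0.0
grip_force: 0.0
```

Call:
jog_arm(rows=[[[0,0,-0.005],0],[[0,0,-0.005],0],[[0,0,-0.003],0],[[0,0,-0.002],0],[[0,0,-0.001],0],[[0,0,0],0],[[0,0,0],0],[[0,0,0],0],[[0,0,0],0],[[0,0,0],0]])

```text
time: 13.32
position: [0.5498, -0.181, 0.0568]
eef_rot: [[-0.995, -0.103, 0.0], [-0.103, 0.995, -0.0], [-0.0, -0.0, -1.0]]
wrist_force: [0.0, 0.0, -0.7]
opening: -0.0001
grip_force: 0.0
```

Run:
```python
from h import *
s=manip.state(); print(s["position"],s["wrist_force"],s["time"])
w=manip.read_camera("wrist"); c=manip.read_camera("scene")
a=cv2.resize(w["image"][200:300,160:360,::-1],(600,300),interpolation=cv2.INTER_CUBIC)
b=cv2.resize(c["image"][180:255,140:290,::-1],(600,300),interpolation=cv2.INTER_CUBIC)
cv2.imwrite("pics/f.png",np.vstack([a,b]))
```

```text
[ 0.54981071 -0.1809527   0.05679504] [ 0.04340673  0.0255959  -0.74077187] 13.3167
```

View pics/f.png

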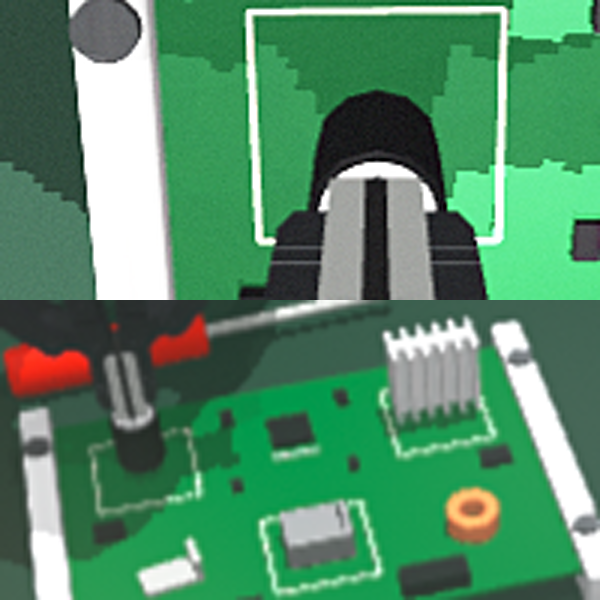

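The relay now sits flush (leads no longer visible at about 318,540), and the tips are centred over the capacitor, just above its white top. Contact is expected at z≈0.051.

Call:
jog_arm(rows=[[[0,0,-0.001],0],[[0,0,-0.001],0],[[0,0,-0.001],0],[[0,0,-0.001],0],[[0,0,-0.001],0],[[0,0,-0.0005],0],[[0,0,-0.0005],0],[[0,0,-0.0005],0],[[0,0,-0.0005],0],[[0,0,-0.0005],0]])

```text
time: 14.25
position: [0.5496, -0.181, 0.0492]
eef_rot: [[-0.995, -0.103, -0.0], [-0.103, 0.995, -0.0], [0.0, -0.0, -1.0]]
wrist_force: [-2.6, 0.2, 4.5]
opening: 0.0004
grip_force: 1.9
```

Call:
jog_arm(rows=[[[0,0,-0.0005],0],[[0,0,-0.0005],0],[[0,0,-0.0005],0],[[0,0,-0.0005],0],[[0,0,-0.0005],0],[[0,0,-0.0005],0],[[0,0,-0.0005],0],[[0,0,-0.0005],0],[[0,0,-0.0005],0],[[0,0,0],0]])

```text
time: 15.08
position: [0.5496, -0.181, 0.0445]
eef_rot: [[-0.995, -0.103, -0.0], [-0.103, 0.995, -0.0], [0.0, -0.0, -1.0]]
wrist_force: [-1.7, 0.6, 2.2]
opening: -0.0002
grip_force: 1.4
```

Call:
jog_arm(rows=[[[0,0,-0.0004],0],[[0,0,-0.0004],0],[[0,0,-0.0004],0],[[0,0,0],0],[[0,0,0],0],[[0,0,0],0],[[0,0,0],0],[[0,0,0],0],[[0,0,0],0],[[0,0,0],0]])

```text
time: 15.92
position: [0.5497, -0.181, 0.0441]
eef_rot: [[-0.995, -0.103, -0.0], [-0.103, 0.995, -0.0], [0.0, -0.0, -1.0]]
wrist_force: [-4.4, 1.8, 8.1]
opening: -0.0001
grip_force: 4.3
```

The capacitor stopped at z=0.0441 as predicted. Now the heat sink: contact at about 0.063, stop at about 0.056.

Call:
jog_arm(rows=[[[0,0,0.002],0],[[0,0,0.005],0],[[0,0,0.013],0],[[0,0,0.015],0],[[0,0,0.01],0],[[-0.002,0.017,0],0],[[-0.002,0.018,0],0],[[-0.002,0.018,0],0],[[-0.002,0.018,0],0],[[-0.002,0.018,0],0]])

```text
time: 16.75
position: [0.539, -0.0901, 0.0882]
eef_rot: [[-0.995, -0.103, -0.0], [-0.103, 0.995, 0.001], [0.0, 0.001, -1.0]]
wrist_force: [-0.5, -0.2, -0.7]
opening: -0.0002
grip_force: 0.0
```

Call:
jog_arm(rows=[[[-0.002,0.018,0],0],[[-0.002,0.018,0],0],[[-0.002,0.014,0],0],[[0,0,-0.005],0],[[0,0,-0.005],0],[[0,0,-0.004],0],[[0,0,-0.003],0],[[0,0,-0.002],0],[[0,0,0],0],[[0,0,0],0]])

```text
time: 17.58
position: [0.5336, -0.0424, 0.0692]
eef_rot: [[-0.995, -0.102, -0.0], [-0.102, 0.995, 0.0], [0.0, 0.0, -1.0]]
wrist_force: [-0.4, -0.5, 0.7]
opening: 0.0002
grip_force: 0.0
```

Run:
```python
from h import *
s=manip.state(); print(s["position"],s["wrist_force"],s["time"])
w=manip.read_camera("wrist"); c=manip.read_camera("scene")
a=cv2.resize(w["image"][200:300,160:360,::-1],(600,300),interpolation=cv2.INTER_CUBIC)
b=cv2.resize(c["image"][180:255,140:290,::-1],(600,300),interpolation=cv2.INTER_CUBIC)
cv2.imwrite("pics/g.png",np.vstack([a,b]))
```

```text
[ 0.53362156 -0.04243291  0.06924691] [-0.42875987 -0.4925429   0.66905362] 17.5833
```

View pics/g.png

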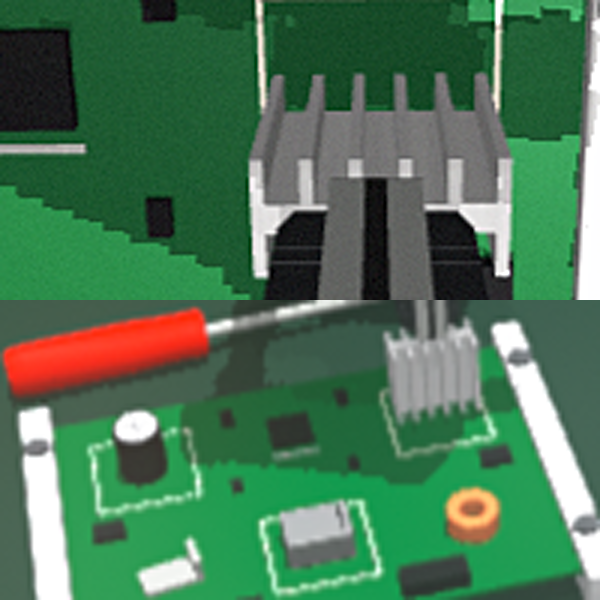

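The tips are centred on the heat sink's middle fins and web, and the capacitor and relay both sit down.

Call:
jog_arm(rows=[[[0,0,-0.001],0],[[0,0,-0.001],0],[[0,0,-0.001],0],[[0,0,-0.001],0],[[0,0,-0.001],0],[[0,0,-0.0005],0],[[0,0,-0.0005],0],[[0,0,-0.0005],0],[[0,0,-0.0005],0],[[0,0,-0.0005],0]])

```text
time: 18.52
position: [0.5337, -0.042, 0.0621]
eef_rot: [[-0.995, -0.103, 0.0], [-0.103, 0.995, -0.0], [-0.0, -0.0, -1.0]]
wrist_force: [-2.4, 0.2, 4.0]
opening: -0.0002
grip_force: 1.9
```

Call:
jog_arm(rows=[[[0,0,-0.0005],0],[[0,0,-0.0005],0],[[0,0,-0.0005],0],[[0,0,-0.0005],0],[[0,0,-0.0005],0],[[0,0,-0.0005],0],[[0,0,-0.0005],0],[[0,0,-0.0005],0],[[0,0,-0.0005],0],[[0,0,0],0]])

```text
time: 19.35
position: [0.5336, -0.042, 0.0573]
eef_rot: [[-0.995, -0.103, 0.0], [-0.103, 0.995, 0.0], [-0.0, -0.0, -1.0]]
wrist_force: [-0.1, 0.4, 2.7]
opening: 0.0001
grip_force: 1.3
```

Call:
jog_arm(rows=[[[0,0,-0.0004],0],[[0,0,-0.0004],0],[[0,0,-0.0004],0],[[0,0,-0.0004],0],[[0,0,-0.0002],0],[[0,0,0],0],[[0,0,0],0],[[0,0,0],0],[[0,0,0],0],[[0,0,0],0]])

```text
time: 20.18
position: [0.5337, -0.042, 0.0561]
eef_rot: [[-0.995, -0.103, 0.0], [-0.103, 0.995, -0.0], [-0.0, -0.0, -1.0]]
wrist_force: [-2.9, 0.5, 8.4]
opening: 0.0001
grip_force: 3.7
```

The heat sink stopped at z=0.0561. I'll lift clear and check.

Call:
jog_arm(rows=[[[0,0,0.002],0],[[0,0,0.005],0],[[0,0,0.015],0],[[0,0,0.02],0],[[0,0,0.02],0],[[0,0,0.02],0],[[0,0,0.02],0],[[0,0,0.015],0],[[0,0,0],0],[[0,0,0],0]])

```text
time: 21.02
position: [0.5341, -0.0422, 0.173]
eef_rot: [[-0.995, -0.103, 0.002], [-0.103, 0.995, -0.001], [-0.002, -0.001, -1.0]]
wrist_force: [0.0, 1.1, -0.4]
opening: -0.0001
grip_force: 0.0
```

Run:
```python
from h import *
s=manip.state(); print(s["position"],s["wrist_force"],s["time"])
c=manip.read_camera("scene")
cv2.imwrite("pics/i.png",cv2.resize(c["image"][170:300,40:340,::-1],(800,347),interpolation=cv2.INTER_CUBIC))
```

```text
[ 0.53410317 -0.04217473  0.17303256] [ 0.00641351  1.06407086 -0.36359472] 21.0167
```

View pics/i.png

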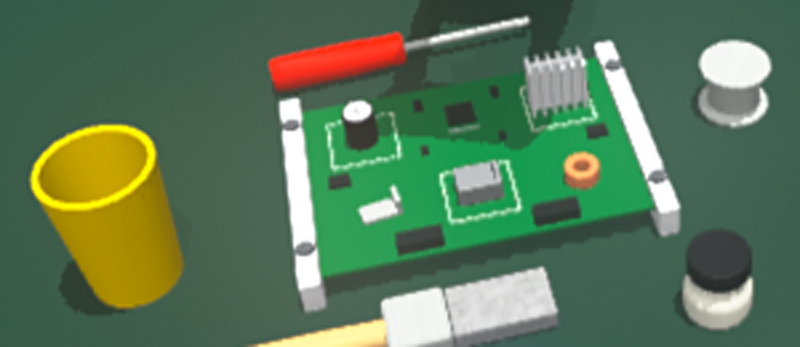

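All three parts sit flush (relay 478,183; capacitor 360,125; heat sink 556,82), and the loose things are where they were.

```bash
python3 -c "
from cell import manip
print(manip.hand_in())"
```

```text
the job is handed in; nothing more can be done
None
```

The relay, capacitor and heat sink were tapped down flush in that order, each to its firm stop, with nothing else moved, and the job was handed in at about 21 s; no verdict came back.

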